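# Square a bracket in the drill jig and nip it down with the wing nut

### The job

Push the folded bracket that lies loose in the jig back until it sits flat and square against the jig's upright fence, and swing the clamp arm clockwise over its base as far as the arm goes. Then turn the wing nut clockwise, one wing after the other in short arcs on the side away from the close fence, until the arm holds the bracket firmly finger-tight (about 0.25 Nm on the nut), not so hard that anything is crushed. Do not knock hard against fence or bracket, and leave the spare bracket on the table alone.

Things in the scene. Friction and masses are not known exactly. Their poses are not given: they have to be found in the camera images.
- jig: Drill jig fixed to the table: bright steel base plate, 124 mm (x) by 200 mm (y), 14 mm thick. Origin: middle of its underside, on the table. x points towards the fence, y along the fence to the left, z up. Seated, the bracket's origin is at x = +10 mm in this frame.
- fence: Dark steel upright plate of the jig, 12 mm thick, 186 mm long, top 80 mm above the table; same axes as the jig. Origin: bottom middle of its front face, which looks to -x at jig x = +30 mm, 30 mm behind the nut's axis, so that no finger can follow a wing round behind the post. Pressing or knocking on it with over 40 N is a fault.
- bracket: Workpiece: folded grey steel bracket, 0.1 to 0.16 kg, loose on the plate. Base 40 (x) by 60 mm (y), 3 mm thick; upright leg 38 mm high, its front face at x = +17 mm, its back at x = +20 mm, 60 mm wide. Origin: middle of its underside. It starts 10 to 16 mm before the fence and up to 0.2 rad askew; along the fence it may stay. Push it low (about 10 mm up the leg) or it tips; over 60 N is a fault.
- spare_bracket: A second bracket of the same form on the bare table left of the jig, to be left alone. Origin: middle of its base's underside.
- post (a point): Point on the vertical axis of the clamp's post, at the base plate's top (14 mm above the table), jig (x, y) = (0, -50) mm; same axes as the jig. Arm and wing nut turn about this axis. The post's threaded stud, 13 mm thick, rises through the nut to 78 mm above the table.
- clamp_arm (a joint): Angle (rad) of the clamp arm about the post; grows clockwise seen from above. 0: arm points to the jig's -x; 1.571: its stop, arm points to +y, over the bracket's base (in general, direction pi minus the value in the jig's xy plane). It starts at -0.4 to 0.4 and stays where it is left; 1 to 2 N at its end swings it.
- clamp_lift: The clamp (arm, foot and sleeve on the post): dark steel bar 21 mm wide, reaching 60 mm from the axis, underside 26 to 29 mm and top 37 to 40 mm above the table. 50 mm from the axis it has a black rubber foot, 13 mm across, set 0.5 to 3.4 mm above the bracket's base, each time differently. A spring lifts it against the nut. Origin: on the axis, at plate top while unloaded; same axes as the jig.
- wings (a point): Steel wing nut: point on the axis, 9 mm under the tops of its two wings, about 62 mm above the table; x along the wings, z up. Each wing is an upright plate 8 mm thick, from 11 to 28 mm off the axis and 9 mm up and down from the point; between them stands the post's stud, so a wing is pushed or held beside it. Hub top 9 mm under the point. Clockwise from above tightens, 5 mm down per turn.
- nut_lift: The nut's washer, 25 mm across, goes up and down with the nut. Feel of the nut: 0.04 Nm until the foot meets the bracket, 0.6 to 4.3 rad on from the start (not to be told from the poses), then about 0.2 Nm more per rad, felt only while it turns; it never turns back. Clamp load is 5 N per 0.021 Nm above 0.04 Nm: right at 20 to 75 N (0.12 to 0.34 Nm), crushed over 90 N (0.41 Nm).
There are look-alikes about, which are no part of the job. Leave any blue look-alike of the bracket alone.

How it is judged (in metres and radians):
At the end, for the whole second after the job is handed in: Bracket flat and square on the fence (within 1.5 mm and 0.05 rad, lying flat), clamp arm within 0.12 rad of its stop and pressing on the bracket with 20 to 75 N, nut released, spare bracket moved less than 20 mm (contact force between clamp_lift and bracket between 20 and 75 N and x of bracket in the frame of jig above 0.0085 m and angle between the x axis of bracket and the x axis of jig, either way round below 0.05 rad and angle between bracket's own z axis and vertical below 0.05 rad and value of joint clamp_arm above 1.45 rad and distance of spare_bracket from where it was at the start of the episode below 0.02 m); the robot touches nothing.
It fails at once if the clamp crushes the bracket or the foot (more than 90 N) (contact force between clamp_lift and bracket above 90 N).
It fails at once if the robot knocks or presses on the fence with more than 40 N (contact force between any of the fingers, the arm and fence above 40 N).
It fails at once if the robot pushes the bracket with more than 60 N (contact force between any of the fingers, the arm and bracket above 60 N).
It fails at once if the spare bracket is moved by more than 20 mm (distance of spare_bracket from where it was at the start of the episode above 0.02 m).
It also fails if it takes over 72 s, if anything falls off the work surface, if the arm or the gripper's body presses on something with over 40 N, if the wrist force passes 120 N, or if a joint passes its speed limit or range.

### The arm

A 6-joint arm with a two-finger parallel gripper is mounted at the origin on a cart in front of the work surface, level with it; the furniture and walls round the work are solid. World frame = base frame: x ahead of the robot, y to its left, z up, the work surface at z = 0. Lengths are in m, angles in degrees, forces in N, time in s.
With the tool pointing down it reaches from about 0.25 to 0.725 m from the base axis. Payload 9.7 kg.
Tool frame: the origin (TCP) lies midway between the tips of the shut fingers; the grasp point (between the pads) lies bot.hold_point_z behind it (bot.hold_point_z is the distance from the TCP to the grasp point, in m); z points along the fingers, y is the line along which they close (so a half turn about z gives the same grasp; the last joint's range is limited). The gripper opens to 85 mm and grips with 20 to 120 N. Pads are 22 mm wide; open, the fingers measure 114 mm over their backs; the gripper's body (76 mm by 85 mm) begins 54 mm behind the grasp point. The pads swing forward as they close: fully open they stand 13 mm farther back than shut.
Start: joints at [-74.886, 4.979, 10.078, 95.1, 0, 90], TCP at [0.143, -0.531, 0.231] pointing down, gripper open.
Joint ranges: [-179.16, 179.16], [-48.56, 103.87], [-65.8, 70.77], [-126.05, 130.52], [-82.76, 87.17], [-180, 180]. Speed limits (degrees/s): [127.2, 127.2, 147.25, 180, 180, 180].

### API

Orientations are given as [roll, pitch, yaw] about the fixed x, y, z axes, in that order (R = Rz(yaw) Ry(pitch) Rx(roll)).
In Python, from workcell import bot, camera, camera_model, ticket gives the robot as it stands.
- The arm moves only by the tool send_rows, never from a script. Its argument "targets" is text: rows parted by semicolons, each of 5 numbers parted by spaces: the shift along the tool's x, y, z in mm, then the turn about the tool's z in degrees, then the closure in counts, from 0 (fully open) to 255 (shut). A call has 1 to 20 rows; each row is the pose to reach, as a shift and turn from the pose commanded when the call began, along the tool's axes at that moment; what a row does not reach only later rows make up. A row lasts 1/8 s, in which the tool goes at most 62.5 mm and 10.7 degrees, less where a joint would pass 70% of its speed; a pose out of reach is approached as far as the arm can. A call with a gripper value outside its range is refused whole. The fingers move at their own pace and stop on an object; "newtons" is the grip in N (left out, the last holds). Time passes only in rows, so rows that repeat a pose let the fingers close. It gives the time, the measured TCP pose, the force, the opening and the grip force at its end, in the units of the state.
- bot.get_obs(): the state, without advancing time (a new reading comes with each control period).
- camera(name): name is "side" or "top" or "wrist"; returns the picture (384x512x3 uint8, blue, green, red); there is no depth.
- camera_model(name): a dict with "K" (3x3 intrinsics, pixels), "pose" (4x4, takes a point from camera to world coordinates); the wrist camera has in their place "T_tool_cam" (4x4, takes a point from camera to tool coordinates, whose origin is the TCP and whose axes are the flange's). Camera axes: x right, y down, z forward; pixel columns grow to the right and rows downward; lengths in m; the calibration is good to about 2 mm. A picture is of the moment at which its call begins: read the wrist's pose just before it. camera_model takes no time and is no camera call.
- ticket.job_done(): hands the job in; it is judged then, once.
The state is a dict: "time": time; "q": joint angles; "qd": joint speeds; "joint_efforts": joint torques, N m; "ee_pos": TCP position; "tcp_rot": TCP orientation; "wrist_force": force on the tool from outside, world axes, zero at the start; "torque": the same for the moment, N m; "opening": finger opening in m; "grasp_force": force on a finger pad.
Only numpy, scipy, OpenCV 4.12 (cv2) and the standard library are available. Lean on these libraries where they do the work, as an engineer would, in place of code of your own. Each camera call takes 0.05 s, during which the arm holds its last target. There are 200 camera calls.

## Working session

There is one attempt and no reset: what is moved stays moved. The work goes in short steps, Python scripts to look and compute and a tool call to move; the robot and the scene stay as the last step left them, time stands still between calls to the robot, and variables do not carry over. Pictures are saved under pics/ and viewed, at most 10 in all, crops included, and the job is handed in when it is done.

Besides the shell and the picture viewer there is one more tool, called after ">>>" by a JSON object that holds its "name" and its "arguments", one argument or row to a line. send_rows: Moves the arm, as the interface text tells. Its arguments: {"type":"object","properties":{"targets":{"type":"string"},"newtons":{"type":"number"}},"required":["targets"]}

```bash
mkdir -p pics; ls
python3 - <<'E'
from workcell import bot,camera,camera_model
import cv2,numpy as np
o=bot.get_obs();print(o, bot.hold_point_z)
for n in("top","side"):
    cv2.imwrite(f"pics/{n}0.png",camera(n));m=camera_model(n);print(n,np.round(m["K"],1).tolist(),np.round(m["pose"],3).tolist())
print(np.round(camera_model("wrist")["T_tool_cam"],3).tolist())
E
```

```text
pics
{'time': 0.0, 'q': array([-7.48878641e+01,  5.01263397e+00,  1.00329210e+01,  9.50977917e+01,
       -2.21762604e-03,  9.00022115e+01]), 'qd': array([-0.06814356,  0.04174797,  0.04478705, -0.00863614, -0.02395539,
       -0.13954128]), 'joint_efforts': array([ 1.48746716e-03, -5.20401835e+01,  4.64788413e+01,  1.71105325e-02,
        2.27067871e-04,  4.96515895e-06]), 'ee_pos': array([ 0.14332101, -0.5307666 ,  0.23055461]), 'tcp_rot': array([-1.79922495e+02,  2.22061550e-03,  1.51099274e+01]), 'wrist_force': array([ 0.86975891, -0.05890333, -0.8723509 ]), 'torque': array([ 0.00191971, -0.03764158,  0.0242477 ]), 'grasp_force': 0.0, 'opening': 0.08533716968644614} 0.0187
top [[456.7, 0.0, 249.3], [0.0, 456.7, 193.5], [0.0, 0.0, 1.0]] [[-0.004, -0.987, 0.16, 0.378], [-1.0, 0.008, 0.023, 0.074], [-0.024, -0.16, -0.987, 0.893], [0.0, 0.0, 0.0, 1.0]]
side [[491.2, 0.0, 258.6], [0.0, 491.2, 188.7], [0.0, 0.0, 1.0]] [[0.934, -0.225, 0.276, 0.288], [-0.356, -0.623, 0.697, -0.546], [0.015, -0.749, -0.662, 0.699], [0.0, 0.0, 0.0, 1.0]]
[[0.001, -0.965, -0.263, 0.067], [1.0, 0.001, 0.0, 0.0], [-0.0, -0.263, 0.965, -0.143], [0.0, 0.0, 0.0, 1.0]]
```

View pics/top0.png

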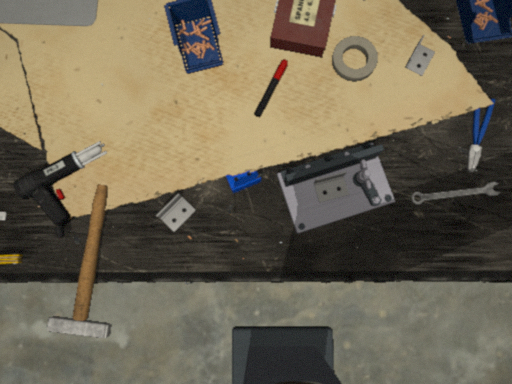

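View pics/side0.png

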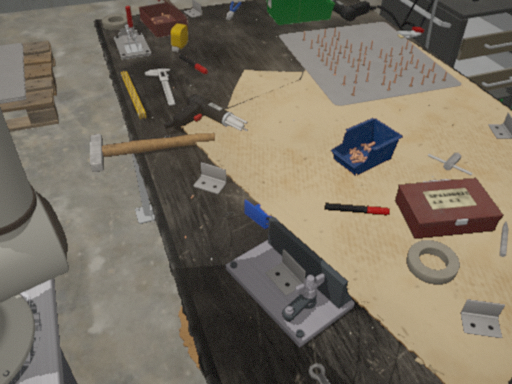

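The top view shows the jig at about (336,190), with a bracket loose on it at (330,187), post and arm at (370,185). The spare bracket is at (176,212), left of the jig. A blue look-alike is at (243,180) and another grey bracket is at (420,55). The target is the one on the jig plate. I'll enlarge that area.

Run:
```python
import cv2,numpy as np
t=cv2.imread("pics/top0.png")[135:240,268:403];s=cv2.imread("pics/side0.png")[210:345,220:360]
a=cv2.resize(t,None,fx=5.9,fy=5.7,interpolation=cv2.INTER_CUBIC);cv2.imwrite("pics/topc.png",a)
cv2.imwrite("pics/sidec.png",cv2.resize(s,None,fx=4.4,fy=4.4,interpolation=cv2.INTER_CUBIC));print(a.shape)
```

```text
(598, 796, 3)
```

View pics/topc.png

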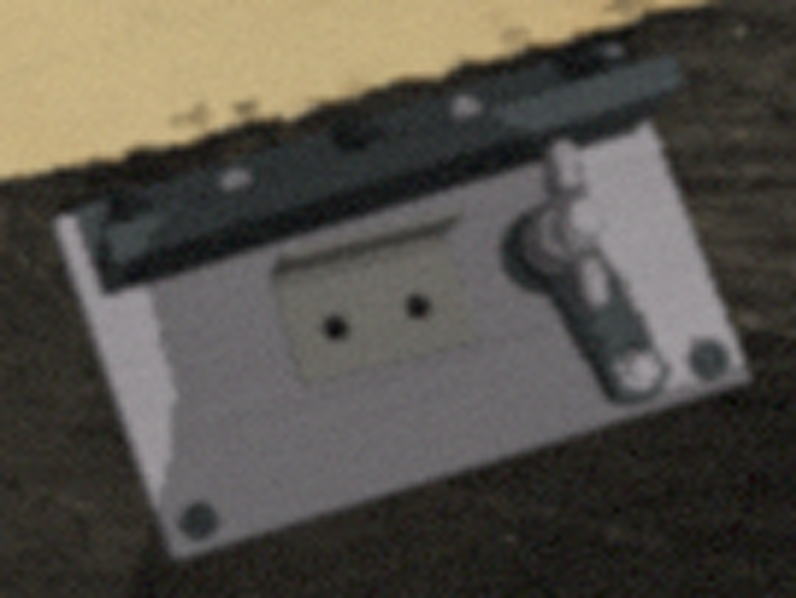

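```bash
cat > h.py <<'E'
import numpy as np
from workcell import bot,camera,camera_model
from scipy.spatial.transform import Rotation as Rn
def ray(n,uv,z,T=None):
    m=camera_model(n);P=np.array(m["pose"]) if T is None else T
    d=P[:3,:3]@np.linalg.solve(m["K"],[uv[0],uv[1],1.]);o=P[:3,3]
    return (o+d*(z-o[2])/d[2])[:2]
def crop(uv): return (268+uv[0]*135/796-.4,135+uv[1]*105/598-.4)
def tool(): 
    o=bot.get_obs();T=np.eye(4);T[:3,:3]=Rn.from_euler('xyz',o["tcp_rot"],degrees=True).as_matrix();T[:3,3]=o["ee_pos"];return T
def wcam(): return tool()@np.array(camera_model("wrist")["T_tool_cam"])
E
python3 - <<'E'
from h import *
g=lambda u,v,z:ray("top",crop((u,v)),z)
fl=g(175,558,.014);fr=g(748,378,.014);bl=g(55,215,.014);
print(fl,fr,bl,np.linalg.norm(fl-fr),np.linalg.norm(fl-bl))
y=(fl-fr)/np.linalg.norm(fl-fr);yaw=np.degrees(np.arctan2(-y[0],y[1]));print("yaw",yaw)
x=np.array([y[1],-y[0]]);c=(fl+fr)/2+x*.062;print("centre",c)
J=lambda p:np.round([ (p-c)@x*1e3,(p-c)@y*1e3],1)
for n,u,v,z in[("fenceL top front",105,295,.08),("wing back",565,148,.071),("wing front",597,300,.071),("stud",582,218,.078),("arm end",637,385,.04),("br bl",278,270,.052),("br br",465,215,.052),("br fl",303,385,.017),("br fr",478,340,.017),("hole1",335,327,.017),("hole2",418,305,.017)]: print(n,J(g(u,v,z)))
print("post",c-.05*y)
E
```

```text
[0.44425812 0.00221831] [ 0.50409299 -0.18618073] [0.5625304  0.03959134] 0.1976724741054175 0.1240365919433318
yaw 17.619663641091638
centre [ 0.53326694 -0.07321399]
fenceL top front [20.3 98.9]
wing back [ 22.9 -53.1]
wing front [-26.8 -45.3]
stud [ -1.2 -48.2]
arm end [-54.5 -56.3]
br bl [15.5 41.3]
br br [ 14.5 -21. ]
br fl [-19.6  40.5]
br fr [-22.7 -19. ]
hole1 [-4.  23.9]
hole2 [-5.3 -4.4]
post [ 0.54840179 -0.12086834]
```

View pics/sidec.png

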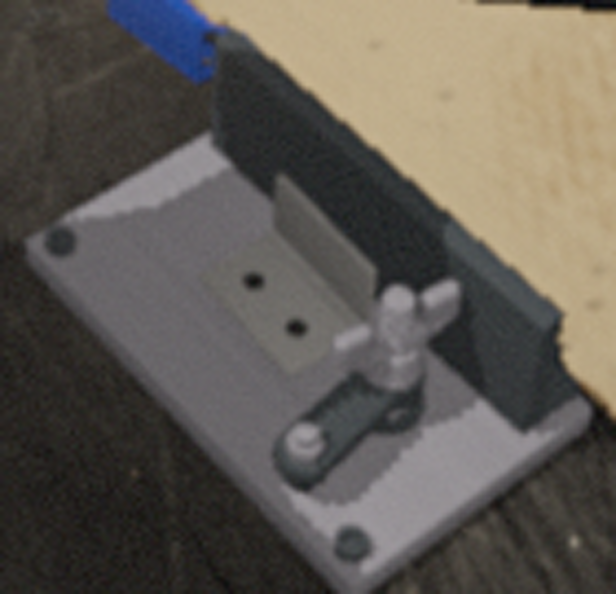

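The jig's centre is about (0.533,-0.073) at yaw ~17.6°, and the plate measures 198×124 mm, as it should. The bracket origin is at jig x≈-4, y≈10, nearly square. The arm points to about -x, and the wings lie along ±x. I'll go above and refine this with the wrist camera.

>>> {"name": "send_rows", "arguments": {
  "targets": "200 -124 0 -1 255;360 -224 0 -2 255;517 -321 0 -2.5 255;517 -321 0 -2.5 255;517 -321 0 -2.5 255;517 -321 0 -2.5 255;517 -321 0 -2.5 255;517 -321 0 -2.5 255;517 -321 0 -2.5 255;517 -321 0 -2.5 255;517 -321 0 -2.5 255;517 -321 0 -2.5 255;517 -321 0 -2.5 255;517 -321 0 -2.5 255;517 -321 0 -2.5 255"
}}

```text
time: 1.98
ee_pos: [0.5586, -0.0868, 0.2316]
tcp_rot: [180.0, -0.0, 17.6]
wrist_force: [0.8, -0.1, 0.3]
opening: 0.0002
grasp_force: 0.0
```

Run:
```python
from h import *
import cv2
np.save("W0.npy",wcam());o=bot.get_obs();im=camera("wrist");cv2.imwrite("pics/w0.png",cv2.resize(im,(784,588),interpolation=cv2.INTER_CUBIC))
print(o["time"],o["ee_pos"],o["tcp_rot"],o["q"],o["wrist_force"],o["opening"],np.round(camera_model("wrist")["K"],1).tolist())
```

```text
1.975 [ 0.55856179 -0.08683195  0.2315774 ] [ 1.79988463e+02 -2.53491183e-02  1.75599022e+01] [-8.83673388e+00  7.08755650e+00  1.24009430e+01  9.52855513e+01
  9.35795626e-04  1.53603367e+02] [ 0.78984351 -0.09662151  0.25832315] 0.0001635135111518664 [[279.1, 0.0, 255.5], [0.0, 279.1, 192.4], [0.0, 0.0, 1.0]]
```

View pics/w0.png

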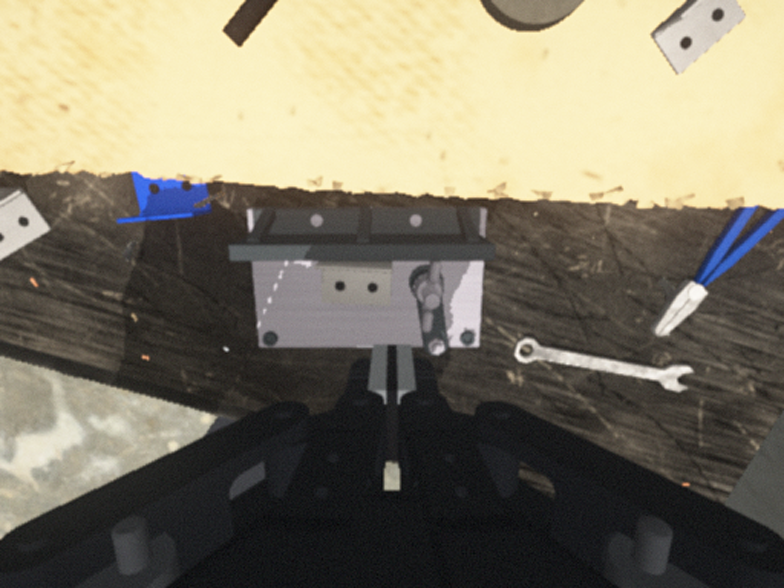

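The wrist view shows the jig square to the tool, with the front edge level from (258,347) to (481,347). The post is near (432,295), and the shut fingertips are only about 15 mm across. One crop to refine.

Run:
```python
import cv2
from workcell import camera
im=camera("wrist");cv2.imwrite("pics/w0c.png",cv2.resize(im[130:235,148:325],None,fx=4.5,fy=4.5,interpolation=cv2.INTER_CUBIC))
```

```text
(no output)
```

View pics/w0c.png

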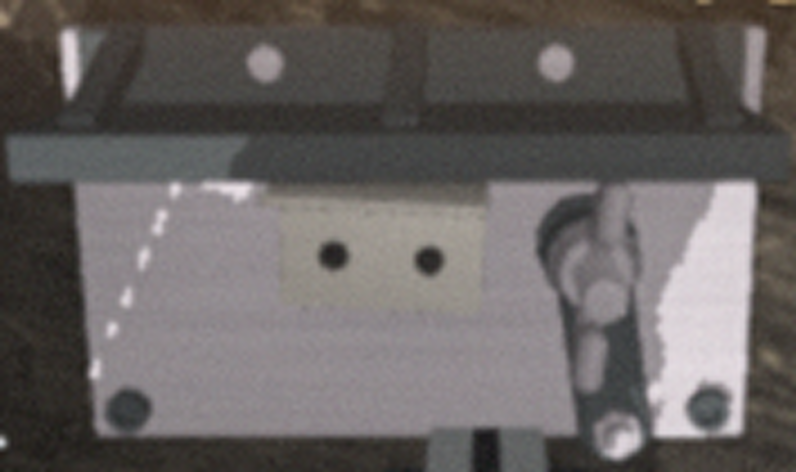

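Run:
```python
from h import *
W=np.load("W0.npy")
g=lambda u,v,z:ray("wrist",(148+u/4.5-.4,130+v/4.5-.4),z,W)
fl=g(97,437,.014);fr=g(745,436,.014)
rl=g(62,28,.014);rr=g(768,28,.014)
fL=g(10,183,.08);fR=g(787,181,.08)
for a,b in((fl,fr),(rl,rr),(fL,fR)):
    d=a-b;print(np.linalg.norm(d),np.degrees(np.arctan2(-d[0],d[1])))
yaw=np.radians(17.6);x=np.array([np.cos(yaw),np.sin(yaw)]);y=np.array([-x[1],x[0]])
c=np.mean([fl,fr,rl,rr],0);print("c",c,"fence",((fL+fR)/2-c)@x)
J=lambda p:np.round([(p-c)@x*1e3,(p-c)@y*1e3],1)
for n,u,v,z in[("stud",605,300,.078),("wingF end",591,392,.071),("wingF root",593,335,.071),("wingB",613,195,.071),("arm bolt",618,437,.043),("br fl",280,305,.017),("br fr",480,312,.017),("h1",333,256,.017),("h2",429,261,.017)]: print(n,J(g(u,v,z)))
print("post",c-.05*y)
```

```text
0.19946174760340663 17.693775895360876
0.1990437419364812 17.60284641070956
0.18481381904066113 17.751055907284126
c [ 0.53506189 -0.07352596] fence 0.03015767718472017
stud [  0.4 -49.2]
wingF end [-26.2 -46.9]
wingF root [-10.9 -47.1]
wingB [ 25.2 -51.2]
arm bolt [-50.  -57.4]
br fl [-18.7  41.1]
br fr [-20.9 -18.2]
h1 [-3.7 24.9]
h2 [-5.3 -3.3]
post [ 0.55018039 -0.1211855 ]
```

Refined: c=(0.535,-0.0735), yaw 17.65°, fence at 30.2 mm. Front wing points to about 174°, and the post is at (0.5502,-0.1212). Now I'll descend in front of the leg.

>>> {"name": "send_rows", "arguments": {
  "targets": "-23 -31 60 0 255;-23 -31 110 0 255;-23 -31 150 0 255;-23 -31 180 0 255;-23 -31 200 0 255;-23 -31 210 0 255;-23 -31 210 0 255;-23 -31 210 0 255"
}}

```text
time: 3.08
ee_pos: [0.5281, -0.0638, 0.0223]
tcp_rot: [180.0, -0.1, 17.6]
wrist_force: [0.2, 0.5, -0.2]
opening: 0.0
grasp_force: 0.0
```

>>> {"name": "send_rows", "arguments": {
  "targets": "3 0 0 0 255;5 0 0 0 255;7 0 0 0 255;9 0 0 0 255;11 0 0 0 255;13 0 0 0 255;15 0 0 0 255;16.5 0 0 0 255;17.5 0 0 0 255"
}}

```text
time: 4.2
ee_pos: [0.5443, -0.0583, 0.0212]
tcp_rot: [-180.0, -0.0, 17.6]
wrist_force: [-2.1, 0.1, 0.3]
opening: 0.0001
grasp_force: 0.8
```

Contact with light drag (about 2 N). I'll go on in 1 mm steps to the fence.

>>> {"name": "send_rows", "arguments": {
  "targets": "0.7 0 0 0 255;1.4 0 0 0 255;2 0 0 0 255;2 0 0 0 255"
}}

```text
time: 4.7
ee_pos: [0.5461, -0.0578, 0.0213]
tcp_rot: [-180.0, -0.0, 17.6]
wrist_force: [-0.5, -0.1, 0.2]
opening: 0.0001
grasp_force: 0.4
```

>>> {"name": "send_rows", "arguments": {
  "targets": "0.5 0 0 0 255;1 0 0 0 255;1.5 0 0 0 255;1.5 0 0 0 255"
}}

```text
time: 5.2
ee_pos: [0.5462, -0.0577, 0.0213]
tcp_rot: [-180.0, 0.2, 17.6]
wrist_force: [-9.4, -3.9, 5.9]
opening: 0.0004
grasp_force: 5.1
```

Firm against the fence at about 10 N. A bit more to square it, then back off and rise.

>>> {"name": "send_rows", "arguments": {
  "targets": "0.6 0 0 0 255;1.2 0 0 0 255;1.2 0 0 0 255"
}}

```text
time: 5.58
ee_pos: [0.5462, -0.0577, 0.0213]
tcp_rot: [-180.0, 0.3, 17.6]
wrist_force: [-16.1, -4.7, 11.1]
opening: 0.0002
grasp_force: 8.6
```

>>> {"name": "send_rows", "arguments": {
  "targets": "-3 0 0 0 255;-10 0 0 0 255;-14 0 -20 0 255;-14 0 -60 0 255;-14 0 -80 0 255;-14 0 -80 0 255;-14 0 -80 0 255"
}}

```text
time: 6.45
ee_pos: [0.5349, -0.0611, 0.1002]
tcp_rot: [-180.0, 0.1, 17.6]
wrist_force: [0.0, 0.6, -0.6]
opening: -0.0004
grasp_force: 0.0
```

Run:
```python
from h import *
import cv2
np.save("W1.npy",wcam());im=camera("wrist")
cv2.imwrite("pics/w1.png",cv2.resize(im,(784,588),interpolation=cv2.INTER_CUBIC));o=bot.get_obs();print(o["ee_pos"],o["wrist_force"],o["q"][5])
```

```text
[ 0.53475643 -0.06112571  0.09991926] [0.32393147 0.29586871 0.38259012] 155.8612206615042
```

View pics/w1.png

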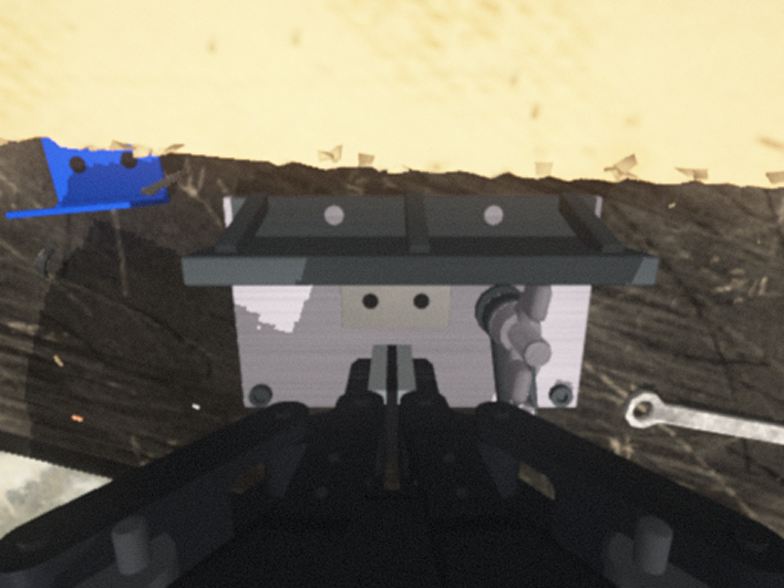

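The bracket's base front edge is level from (343,327) to (448,327), so it is square and seated on the fence. Next come the arm-swing waypoints.

```bash
cat >> h.py <<'E'
C=np.array([.53506,-.07353]);YJ=np.radians(17.65);X=np.array([np.cos(YJ),np.sin(YJ)]);Y=np.array([-X[1],X[0]]);POST=C-.05*Y
def jig(): # TCP in mm relative to post, jig axes
    p=bot.get_obs()["ee_pos"];d=(p[:2]-POST)*1e3;return np.array([d@X,d@Y,p[2]*1e3])
def totool(dp): # jig-axes shift (mm) -> tool xy shift
    T=tool();w=dp[0]*X+dp[1]*Y;return T[:2,0]@w,T[:2,1]@w
E
python3 - <<'E'
from h import *
p=jig();print("tcp rel post",p)
for v,press in[(-.15,-7),(-.15,1),(.05,1),(.25,1),(.45,1),(.65,1),(.85,1),(1.05,1),(1.25,1),(1.4,1),(1.5,1),(1.571,1),(1.571,2)]:
    f=np.pi-v;a=np.array([np.cos(f),np.sin(f)]);t=np.array([a[1],-a[0]])
    q=45*a-(10.5+11*abs(t[0])+7.5*abs(t[1])-press)*t
    print(v,np.round(q,1),np.round(totool(q-p[:2]),1),"dz",round(p[2]-24,1))
E
```

```text
tcp rel post [ 3.47171874 61.91241632 99.91925504]
-0.15 [-40.5 -33. ] [-43.9  94.9] dz 75.9
-0.15 [-41.7 -25.1] [-45.1  87. ] dz 75.9
0.05 [-45.8 -15.3] [-49.2  77.2] dz 75.9
0.25 [-48.4  -7.7] [-51.9  69.7] dz 75.9
0.45 [-49.7   0.6] [-53.1  61.3] dz 75.9
0.65 [-49.2   9.6] [-52.7  52.3] dz 75.9
0.85 [-46.8  18.8] [-50.2  43.1] dz 75.9
1.05 [-42.1  27.7] [-45.6  34.2] dz 75.9
1.25 [-35.4  35.7] [-38.8  26.3] dz 75.9
1.4 [-28.9  40.7] [-32.4  21.3] dz 75.9
1.5 [-24.1  43.4] [-27.6  18.5] dz 75.9
1.571 [-20.5  45. ] [-24.   16.9] dz 75.9
1.571 [-19.5  45. ] [-23.   16.9] dz 75.9
```

>>> {"name": "send_rows", "arguments": {
  "targets": "-44 50 0 0 255;-44 97 0 0 255;-44 97 0 0 255;-44 97 30 0 255;-44 97 60 0 255;-44 97 76 0 255;-44 97 76 0 255;-44 97 76 0 255"
}}

```text
time: 7.5
ee_pos: [0.5233, -0.1669, 0.0263]
tcp_rot: [180.0, -0.1, 17.6]
wrist_force: [0.2, -1.3, -0.3]
opening: 0.0001
grasp_force: 0.0
```

>>> {"name": "send_rows", "arguments": {
  "targets": "0 -5 0 0 255;-1 -10 0 0 255;-3 -15 0 0 255;-5 -20 0 0 255;-8 -27 0 0 255;-9 -36 0 0 255;-9 -45 0 0 255;-6 -54 0 0 255;-2 -63 0 0 255;2 -67 0 0 255;5 -71 0 0 255;9 -74 0 0 255;12 -76 0 0 255;14 -77 0 0 255;16 -78 0 0 255;18 -79 0 0 255;20 -80 0 0 255"
}}

```text
time: 9.62
ee_pos: [0.5163, -0.0853, 0.0252]
tcp_rot: [179.9, 0.2, 17.6]
wrist_force: [-14.9, -9.2, 5.8]
opening: -0.0
grasp_force: 7.8
```

The arm is at its stop, as predicted (17 N, TCP at x=-21.4 relative to the post). I'll back off, rise, and unwind the wrist by -174° above the wing's start side.

>>> {"name": "send_rows", "arguments": {
  "newtons": 60,
  "targets": "-6 0 0 0 255;-10 0 -30 0 255;-10 0 -80 -10 255;-10 0 -85 -20 255;-5 30 -85 -30 255;-3 60 -85 -40 255;-3 60 -85 -50 255;-3 60 -85 -60 255;-3 60 -85 -70 255;-3 60 -85 -80 255;-3 60 -85 -90 255;-3 60 -85 -100 255;-3 60 -85 -110 255;-3 60 -85 -120 255;-3 60 -85 -130 255;-3 60 -85 -140 255;-3 60 -85 -150 255;-3 60 -85 -160 255;-3 60 -85 -170 255;-3 60 -85 -174 255"
}}

```text
time: 12.12
ee_pos: [0.5334, -0.1426, 0.1104]
tcp_rot: [180.0, 0.1, -168.2]
wrist_force: [-0.4, 0.5, -0.5]
opening: 0.0001
grasp_force: 0.0
```

```bash
cat >> h.py <<'E'
def pose(phi,r=21,gap=0):
    f=np.radians(phi);a=np.array([np.cos(f),np.sin(f)]);t=np.array([a[1],-a[0]])
    return r*a-(11.5+gap)*t
def rows(phis,r=21,gap=0,z=57):
    p=jig();T=tool();ya=np.degrees(np.arctan2(T[1,1],T[0,1]))-17.65
    for f in np.atleast_1d(phis):
        d=totool(pose(f,r,gap)-p[:2]);turn=-((f-90-ya+180)%360-180)
        print(f,"%.1f %.1f %.1f %.1f 255"%(d[0],d[1],p[2]-z,turn))
E
python3 - <<'E'
from h import *
import cv2
o=bot.get_obs();print(jig(),o["tcp_rot"],o["q"][5],o["wrist_force"])
rows(174,gap=6);W=wcam();np.save("W2.npy",W);cv2.imwrite("pics/t2.png",cv2.resize(camera("top")[135:240,268:403],None,fx=5.5,fy=5.5,interpolation=cv2.INTER_CUBIC))
cv2.imwrite("pics/w2.png",cv2.resize(camera("wrist"),(784,588)))
E
```

```text
[-22.50788242 -15.27253172 110.4375783 ] [ 1.79991831e+02  7.13696781e-02 -1.68150068e+02] -26.833181409137286 [-0.40653576  0.45502454 -0.47839663]
174 0.2 0.0 53.4 0.2 255
```

View pics/w2.png

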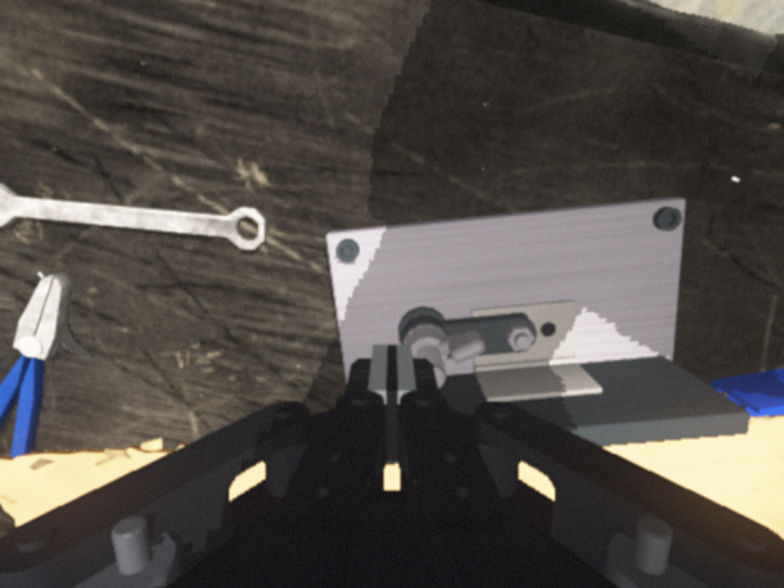

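The arm now lies over the base, pointing along the bracket. A wing shows at about (465,347), so the nut has moved along with something. I'll measure its angle.

Run:
```python
from h import *
W=np.load("W2.npy")
g=lambda u,v,z:ray("wrist",(u/1.531-.2,v/1.531-.2),z,W)
J=lambda p:np.round([(p-POST)@X*1e3,(p-POST)@Y*1e3],1)
for n,u,v,z in[("wing tip",484,346,.070),("wing root",456,352,.07),("bolt",522,339,.043),("hub",428,338,.062),("stud",432,370,.078)]: print(n,J(g(u,v,z)))
```

```text
wing tip [-9.6 26.2]
wing root [-7.9 13.3]
bolt [ 0.  51.4]
hub [-13.    1.4]
stud [-3.9  1.1]
```

View pics/t2.png

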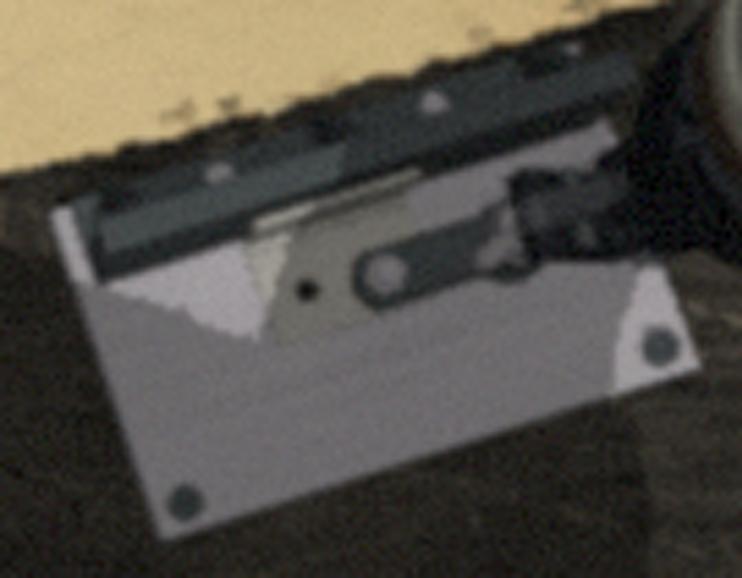

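The nut has turned to φ≈105°, probably brushed clockwise by the upper finger during the swing; the bracket is still parallel to the fence. I'll start with this wing from 105°, then use the other one.

Run:
```python
from h import *
rows(106,gap=9)
```

```text
106 6.0 29.4 53.4 68.0 255
```

>>> {"name": "send_rows", "arguments": {
  "targets": "2 8 0 10 255;4 16 0 20 255;5 24 0 30 255;6 29.4 0 40 255;6 29.4 0 50 255;6 29.4 0 60 255;6 29.4 0 68 255;6 29.4 15 68 255;6 29.4 30 68 255;6 29.4 45 68 255;6 29.4 53 68 255;6 29.4 53.4 68 255;6 29.4 53.4 68 255"
}}

```text
time: 13.85
ee_pos: [0.5213, -0.1152, 0.0573]
tcp_rot: [180.0, 0.0, 123.6]
wrist_force: [-0.3, 0.6, 0.6]
opening: 0.0002
grasp_force: 0.0
```

Run:
```python
from h import *
import cv2
o=bot.get_obs();print(jig(),o["tcp_rot"],o["q"],o["wrist_force"])
rows([106,100,95,90,85,80,75,70,65,60,55,50,45,40,35]);cv2.imwrite("pics/s3.png",cv2.resize(camera("side")[210:345,220:360],None,fx=4.2,fy=4.2,interpolation=cv2.INTER_CUBIC))
```

```text
[-25.70853195  14.42113091  57.28263779] [1.79976840e+02 2.32196791e-02 1.23624054e+02] [-1.24634920e+01  3.00234592e+00 -1.12729267e+01  7.56919373e+01
  5.80119553e-04  4.39124490e+01] [-0.25832545  0.56282894  0.64405076]
106 0.1 9.2 0.3 -0.0 255
100 1.1 11.5 0.3 6.0 255
95 1.9 13.5 0.3 11.0 255
90 2.4 15.5 0.3 16.0 255
85 2.8 17.5 0.3 21.0 255
80 3.0 19.6 0.3 26.0 255
75 3.0 21.7 0.3 31.0 255
70 2.8 23.8 0.3 36.0 255
65 2.5 25.8 0.3 41.0 255
60 1.9 27.9 0.3 46.0 255
55 1.2 29.8 0.3 51.0 255
50 0.3 31.7 0.3 56.0 255
45 -0.7 33.5 0.3 61.0 255
40 -1.9 35.2 0.3 66.0 255
35 -3.2 36.9 0.3 71.0 255
```

View pics/s3.png

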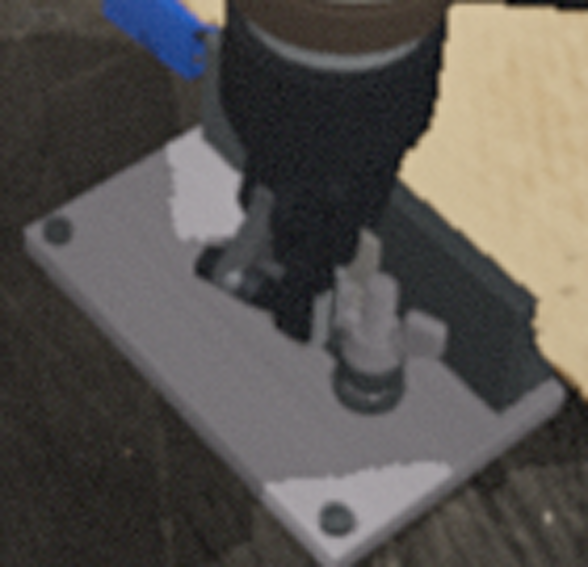

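The finger sits beside the wing (322,320) on the correct side, and the other wing is at (430,335), clear of the fence. Now I push in short arcs and watch the force.

>>> {"name": "send_rows", "arguments": {
  "targets": "0 5 0 0 255;0 9.2 0 0 255;1.1 11.5 0 6 255;1.9 13.5 0 11 255;2.4 15.5 0 16 255;2.8 17.5 0 21 255;3 19.6 0 26 255"
}}

```text
time: 14.78
ee_pos: [0.5357, -0.1015, 0.0567]
tcp_rot: [-180.0, -0.0, 97.5]
wrist_force: [-2.9, 0.6, -0.6]
opening: 0.0001
grasp_force: 1.7
```

```bash
cat >> h.py <<'E'
def tq(): # torque about post axis from finger (Nm, clockwise +), using contact at pushing face
    o=bot.get_obs();F=o["wrist_force"];f=np.array([F[:2]@X,F[:2]@Y]);T=tool()
    t=np.array([T[:2,1]@X,T[:2,1]@Y]);p=jig();c=p[:2]+7.5*t
    phi=np.degrees(np.arctan2(t[0],-t[1]));print("t%.2f phi %.1f Ft %.2f Fr %.2f Fz %.2f torque %.3f lag p"%(o["time"],phi%360,-f@t,f@np.array([-t[1],t[0]]),F[2],f[0]*c[1]-f[1]*c[0] if 0 else -(f[1]*c[0]-f[0]*c[1])*-1),np.round(p,1))
E
python3 -c "
from h import *
tq()"
```

```text
t14.78 phi 79.8 Ft 2.80 Fr 0.96 Fz -0.58 torque 55.845 lag p [-7.8 23.2 56.7]
```

```bash
python3 -c "
from h import *
rows(range(75,29,-5))"
```

```text
75 0.5 2.1 -0.3 4.8 255
70 1.2 4.1 -0.3 9.8 255
65 1.8 6.1 -0.3 14.8 255
60 2.2 8.1 -0.3 19.8 255
55 2.5 10.2 -0.3 24.8 255
50 2.5 12.3 -0.3 29.8 255
45 2.4 14.4 -0.3 34.8 255
40 2.1 16.4 -0.3 39.8 255
35 1.6 18.5 -0.3 44.8 255
30 0.9 20.4 -0.3 49.8 255
```

>>> {"name": "send_rows", "arguments": {
  "targets": "0.5 2.1 0 5 255;1.2 4.1 0 10 255;1.8 6.1 0 15 255;2.2 8.1 0 20 255;2.5 10.2 0 25 255"
}}

```text
time: 15.4
ee_pos: [0.5452, -0.0974, 0.0565]
tcp_rot: [-179.9, -0.0, 72.5]
wrist_force: [-5.5, 0.6, -0.3]
opening: 0.0001
grasp_force: 2.2
```

```bash
python3 -c "
from h import *
tq()"
```

```text
t15.40 phi 54.8 Ft 5.42 Fr -1.13 Fz -0.32 torque 119.660 lag p [ 2.4 24.2 56.5]
```

>>> {"name": "send_rows", "arguments": {
  "targets": "0 2.1 0 5 255;-0.1 4.2 0 10 255;-0.4 6.2 0 15 255"
}}

```text
time: 15.78
ee_pos: [0.5515, -0.0986, 0.0564]
tcp_rot: [-179.9, -0.1, 57.5]
wrist_force: [-0.6, 8.1, -1.2]
opening: 0.0001
grasp_force: 3.7
```

```bash
python3 -c "
from h import *
tq()"
```

```text
t15.78 phi 39.9 Ft 4.87 Fr 6.49 Fz -1.23 torque 73.009 lag p [ 8.  21.1 56.4]
```

I reused shifts from the old axes, so the finger crept about 1.5 mm inward against the stud. Torque was already 0.12 Nm at 55°. I'll correct the radius and read again.

```bash
python3 -c "
from h import *
rows([40,37,34,31],r=22.5)"
```

```text
40 2.8 -0.5 -0.6 -0.1 255
37 3.4 0.7 -0.6 2.9 255
34 3.9 1.9 -0.6 5.9 255
31 4.3 3.1 -0.6 8.9 255
```

>>> {"name": "send_rows", "arguments": {
  "targets": "2.5 0 0 0 255;3.2 0.7 0 3 255;3.7 1.9 0 6 255;4 3.1 0 9 255"
}}

```text
time: 16.27
ee_pos: [0.5559, -0.0978, 0.0566]
tcp_rot: [-179.9, -0.0, 48.6]
wrist_force: [-3.2, 4.1, -0.8]
opening: 0.0003
grasp_force: 2.5
```

```bash
python3 -c "
from h import *
tq();rows([30,60],r=22.5,gap=8)"
```

```text
t16.27 phi 31.0 Ft 5.13 Fr 0.92 Fz -0.84 torque 106.057 lag p [12.6 20.6 56.6]
30 1.5 -7.9 -0.4 1.0 255
60 -11.1 -16.8 -0.4 -29.0 255
```

The readings are ambiguous (about 0.11 Nm). I'll back off, rise, and take the other wing, now near 210°.

```bash
python3 -c "
from h import *
rows([212],r=21,gap=8);print(bot.get_obs()['q'][5])"
```

```text
212 -42.0 31.1 -0.4 179.0 255
121.39173992943346
```

>>> {"name": "send_rows", "arguments": {
  "targets": "-1 -4 0 0 255;-2 -10 0 0 255;-2 -10 -30 0 255;-2 -10 -54 -10 255;-2 -10 -54 -20 255;-2 -10 -54 -30 255;-2 -10 -54 -40 255;-2 -10 -54 -50 255;-2 -10 -54 -60 255;-2 -10 -54 -70 255;-2 -10 -54 -80 255;-2 -10 -54 -90 255;-2 -10 -54 -100 255;-2 -10 -54 -110 255;-2 -10 -54 -120 255;-2 -10 -54 -130 255;-2 -10 -54 -140 255;-2 -10 -54 -150 255;-2 -10 -54 -160 255;-2 -10 -54 -170 255"
}}

```text
time: 18.77
ee_pos: [0.5473, -0.0934, 0.1113]
tcp_rot: [-179.9, 0.0, -141.0]
wrist_force: [-0.0, 0.0, 0.7]
opening: -0.0001
grasp_force: 0.0
```

Run:
```python
from h import *
import cv2
o=bot.get_obs();tq();print(o["q"][5]);rows([212],r=21,gap=9)
```

```text
t18.77 phi 201.4 Ft -0.03 Fr 0.02 Fz 0.72 torque 1.017 lag p [  5.6  27.4 111.3]
-48.68377117964849
212 32.1 -47.5 54.3 -10.6 255
```

>>> {"name": "send_rows", "arguments": {
  "targets": "16 -24 0 -10.6 255;32 -47.5 0 -10.6 255;32 -47.5 0 -10.6 255;32 -47.5 20 -10.6 255;32 -47.5 40 -10.6 255;32 -47.5 50 -10.6 255;32 -47.5 54 -10.6 255;32 -47.5 54 -10.6 255;32 -47.5 54 -10.6 255"
}}

```text
time: 19.9
ee_pos: [0.5523, -0.1505, 0.0577]
tcp_rot: [-179.9, 0.0, -130.8]
wrist_force: [0.2, 0.2, 0.6]
opening: 0.0002
grasp_force: 0.0
```

```bash
python3 -c "
from h import *
tq();rows([212,210,207,204,201,198,195,192,189,186,180])"
```

```text
t19.90 phi 211.6 Ft -0.00 Fr -0.24 Fz 0.60 torque 3.222 lag p [ -6.9 -28.6  57.7]
212 0.1 9.1 0.7 -0.4 255
210 0.5 9.8 0.7 1.6 255
207 1.0 11.0 0.7 4.6 255
204 1.5 12.1 0.7 7.6 255
201 1.9 13.3 0.7 10.6 255
198 2.3 14.5 0.7 13.6 255
195 2.6 15.7 0.7 16.6 255
192 2.8 17.0 0.7 19.6 255
189 3.0 18.2 0.7 22.6 255
186 3.1 19.4 0.7 25.6 255
180 3.1 21.9 0.7 31.6 255
```

>>> {"name": "send_rows", "arguments": {
  "targets": "0 5 0.7 0 255;0 9 0.7 0 255;0.5 9.8 0.7 2 255;1 11 0.7 5 255;1.5 12.1 0.7 8 255;1.9 13.3 0.7 11 255"
}}

```text
time: 20.65
ee_pos: [0.541, -0.1437, 0.0564]
tcp_rot: [-179.9, 0.0, -142.0]
wrist_force: [1.9, -3.0, -1.1]
opening: -0.0001
grasp_force: 2.0
```

```bash
python3 -c "
from h import *
tq();rows([201,198,195,192,189,186,183,180,177,174])"
```

```text
t20.65 phi 200.4 Ft 3.52 Fr 0.37 Fz -1.14 torque 72.842 lag p [-15.6 -18.7  56.4]
201 -0.3 0.4 -0.6 -0.6 255
198 0.3 1.5 -0.6 2.4 255
195 0.8 2.6 -0.6 5.4 255
192 1.3 3.8 -0.6 8.4 255
189 1.7 5.0 -0.6 11.4 255
186 2.0 6.2 -0.6 14.4 255
183 2.3 7.4 -0.6 17.4 255
180 2.5 8.6 -0.6 20.4 255
177 2.7 9.9 -0.6 23.4 255
174 2.8 11.1 -0.6 26.4 255
```

>>> {"name": "send_rows", "arguments": {
  "targets": "0.5 1.5 0 3 255;1 2.6 0 6 255;1.5 3.8 0 9 255;1.8 5 0 12 255"
}}

```text
time: 21.15
ee_pos: [0.5365, -0.1414, 0.0563]
tcp_rot: [-179.9, -0.0, -154.0]
wrist_force: [2.1, -5.3, -1.2]
opening: 0.0001
grasp_force: 2.9
```

```bash
python3 -c "
from h import *
tq();rows([186,183,180,177,174])"
```

```text
t21.15 phi 188.3 Ft 5.67 Fr 0.39 Fz -1.23 torque 118.666 lag p [-19.3 -15.1  56.3]
186 0.2 1.5 -0.7 2.3 255
183 0.7 2.7 -0.7 5.3 255
180 1.2 3.8 -0.7 8.3 255
177 1.6 5.0 -0.7 11.3 255
174 1.9 6.2 -0.7 14.3 255
```

>>> {"name": "send_rows", "arguments": {
  "targets": "0.4 1.8 0 3 255;0.9 3 0 6 255;1.4 4.1 0 9 255;1.8 5.3 0 12 255"
}}

```text
time: 21.65
ee_pos: [0.5322, -0.1376, 0.0562]
tcp_rot: [-179.9, -0.0, -166.0]
wrist_force: [1.3, -6.5, -1.4]
opening: -0.0001
grasp_force: 3.0
```

```bash
python3 -c "
from h import *
tq();rows([174,171,168,165,162])"
```

```text
t21.65 phi 176.3 Ft 6.59 Fr 0.30 Fz -1.42 torque 140.307 lag p [-22.2 -10.1  56.2]
174 -0.0 0.9 -0.8 2.3 255
171 0.5 2.0 -0.8 5.3 255
168 1.0 3.2 -0.8 8.3 255
165 1.4 4.4 -0.8 11.3 255
162 1.7 5.6 -0.8 14.3 255
```

Rising steadily (0.073, 0.119, 0.140 Nm), so the foot has met the bracket. I'll continue.

>>> {"name": "send_rows", "arguments": {
  "targets": "0.4 1.5 0 3 255;0.9 2.7 0 6 255;1.3 3.9 0 9 255;1.7 5.1 0 12 255"
}}

```text
time: 22.15
ee_pos: [0.529, -0.1331, 0.0561]
tcp_rot: [-179.9, -0.0, -178.0]
wrist_force: [-0.6, -7.0, -2.5]
opening: 0.0001
grasp_force: 3.2
```

```bash
python3 -c "
from h import *
tq();rows([162,159,156,153,150])"
```

```text
t22.15 phi 164.3 Ft 6.99 Fr 0.87 Fz -2.52 torque 147.956 lag p [-23.8  -4.9  56.1]
162 -0.2 0.5 -0.9 2.3 255
159 0.4 1.7 -0.9 5.3 255
156 0.8 2.8 -0.9 8.3 255
153 1.2 4.0 -0.9 11.3 255
150 1.6 5.2 -0.9 14.3 255
```

>>> {"name": "send_rows", "arguments": {
  "targets": "0.4 1.5 0 3 255;0.9 2.7 0 6 255;1.3 3.9 0 9 255;1.7 5.1 0 12 255"
}}

```text
time: 22.65
ee_pos: [0.5269, -0.128, 0.0559]
tcp_rot: [-179.9, -0.0, 170.0]
wrist_force: [-1.8, -6.7, -2.2]
opening: 0.0002
grasp_force: 3.2
```

```bash
python3 -c "
from h import *
tq();rows([150,147,144,141,138])"
```

```text
t22.65 phi 152.3 Ft 6.86 Fr 0.57 Fz -2.25 torque 147.563 lag p [-24.3   0.5  55.9]
150 -0.3 0.2 -1.1 2.3 255
147 0.2 1.3 -1.1 5.3 255
144 0.7 2.5 -1.1 8.3 255
141 1.1 3.7 -1.1 11.3 255
138 1.4 4.9 -1.1 14.3 255
```

Plateau at 0.148 Nm. I'll keep going in short arcs, reading each time.

>>> {"name": "send_rows", "arguments": {
  "targets": "0.4 1.4 0 3 255;0.9 2.6 0 6 255;1.3 3.8 0 9 255;1.7 5 0 12 255"
}}

```text
time: 23.15
ee_pos: [0.5258, -0.1228, 0.0558]
tcp_rot: [-179.8, -0.0, 158.0]
wrist_force: [-2.0, -6.7, -1.3]
opening: 0.0001
grasp_force: 3.1
```

```bash
python3 -c "
from h import *
tq();rows([138,135,132,129,126]);o=bot.get_obs();print(o['torque'])"
```

```text
t23.15 phi 140.3 Ft 6.92 Fr -0.68 Fz -1.27 torque 154.463 lag p [-23.7   5.9  55.8]
138 -0.6 -0.0 -1.2 2.3 255
135 -0.0 1.1 -1.2 5.3 255
132 0.4 2.3 -1.2 8.3 255
129 0.8 3.5 -1.2 11.3 255
126 1.2 4.7 -1.2 14.3 255
[-1.39174548  0.4198952  -0.04460187]
```

Checking for a rate-dependent part: the same arc, much slower.

>>> {"name": "send_rows", "arguments": {
  "targets": "0.1 0.4 0 1 255;0.2 0.8 0 2 255;0.4 1.2 0 3 255;0.5 1.6 0 4 255;0.7 2 0 5 255;0.8 2.4 0 6 255"
}}

```text
time: 23.9
ee_pos: [0.5258, -0.1201, 0.0557]
tcp_rot: [-179.9, -0.0, 152.0]
wrist_force: [-2.6, -5.9, -3.0]
opening: -0.0
grasp_force: 2.6
```

```bash
python3 -c "
from h import *
tq();rows([135,134,133,130,126])"
```

```text
t23.90 phi 134.4 Ft 6.42 Fr -0.43 Fz -2.98 torque 142.658 lag p [-22.9   8.4  55.7]
135 -1.1 -1.2 -1.3 -0.6 255
134 -0.9 -0.8 -1.3 0.4 255
133 -0.7 -0.5 -1.3 1.4 255
130 -0.2 0.7 -1.3 4.4 255
126 0.4 2.2 -1.3 8.4 255
```

The torque isn't viscous and isn't rising, so something else may be rubbing, perhaps the wider upper finger on the stud. I'll back off, raise 6 mm, and push again.

>>> {"name": "send_rows", "arguments": {
  "targets": "0 -4 0 0 255;0 -4 -3 0 255;-1 -4 -6 0 255;-1 -4 -6 0 255"
}}

```text
time: 24.4
ee_pos: [0.5261, -0.1232, 0.0627]
tcp_rot: [180.0, 0.0, 152.2]
wrist_force: [0.0, -0.1, 0.0]
opening: 0.0001
grasp_force: 0.0
```

```bash
python3 -c "
from h import *
tq();rows([135,132,129,126,123,120],z=62)"
```

```text
t24.40 phi 134.6 Ft 0.07 Fr -0.09 Fz 0.04 torque 1.913 lag p [-23.6   5.4  62.7]
135 0.5 1.3 0.7 -0.4 255
132 1.1 2.4 0.7 2.6 255
129 1.6 3.6 0.7 5.6 255
126 2.1 4.7 0.7 8.6 255
123 2.5 5.9 0.7 11.6 255
120 2.8 7.1 0.7 14.6 255
```

>>> {"name": "send_rows", "arguments": {
  "targets": "0.5 1.3 0 0 255;1.1 2.4 0 3 255;1.6 3.6 0 6 255;2.1 4.7 0 9 255;2.5 5.9 0 12 255;2.8 7.1 0 15 255"
}}

```text
time: 25.15
ee_pos: [0.5265, -0.1154, 0.0621]
tcp_rot: [-180.0, -0.0, 137.1]
wrist_force: [0.3, -0.4, -0.3]
opening: -0.0002
grasp_force: 0.0
```

```bash
python3 -c "
from h import *
tq();rows([120,117,114,111,108],z=62)"
```

```text
t25.15 phi 119.5 Ft 0.06 Fr -0.48 Fz -0.33 torque 3.350 lag p [-20.8  12.7  62.1]
120 -0.4 0.2 0.1 -0.5 255
117 0.1 1.3 0.1 2.5 255
114 0.7 2.4 0.1 5.5 255
111 1.1 3.6 0.1 8.5 255
108 1.5 4.8 0.1 11.5 255
```

No contact yet at this height, so the wing stands farther ahead; the finger is thicker above its tip. I'll advance until it touches.

>>> {"name": "send_rows", "arguments": {
  "targets": "0.1 1.3 0 3 255;0.7 2.4 0 6 255;1.1 3.6 0 9 255;1.5 4.8 0 12 255"
}}

```text
time: 25.65
ee_pos: [0.5283, -0.1112, 0.062]
tcp_rot: [-179.9, 0.0, 125.1]
wrist_force: [-1.4, -1.2, 1.4]
opening: -0.0001
grasp_force: 0.8
```

Run:
```python
from h import *
import cv2
tq();rows([108,105,102,99,96],z=62)
```

```text
t25.65 phi 107.5 Ft 1.85 Fr -0.22 Fz 1.41 torque 39.479 lag p [-17.9  16.2  62. ]
108 0.1 0.5 -0.0 -0.5 255
105 0.7 1.6 -0.0 2.5 255
102 1.2 2.8 -0.0 5.5 255
99 1.7 3.9 -0.0 8.5 255
96 2.1 5.1 -0.0 11.5 255
```

>>> {"name": "send_rows", "arguments": {
  "targets": "0.7 1.6 0 3 255;1.2 2.8 0 6 255;1.7 3.9 0 9 255;2.1 5.1 0 12 255"
}}

```text
time: 26.15
ee_pos: [0.531, -0.1067, 0.0619]
tcp_rot: [-179.9, 0.0, 113.1]
wrist_force: [-2.1, -2.2, 1.0]
opening: -0.0002
grasp_force: 2.0
```

Run:
```python
from h import *
tq();rows([96,93,90,87,84],z=62)
```

```text
t26.15 phi 95.4 Ft 2.82 Fr -1.18 Fz 0.99 torque 64.350 lag p [-13.9  19.7  61.9]
96 -0.0 0.3 -0.1 -0.6 255
93 0.6 1.4 -0.1 2.4 255
90 1.1 2.6 -0.1 5.4 255
87 1.6 3.7 -0.1 8.4 255
84 2.0 4.9 -0.1 11.4 255
```

>>> {"name": "send_rows", "arguments": {
  "targets": "0.6 1.4 0 3 255;1.1 2.6 0 6 255;1.6 3.7 0 9 255;2 4.9 0 12 255"
}}

```text
time: 26.65
ee_pos: [0.5345, -0.1029, 0.0617]
tcp_rot: [-179.9, 0.0, 101.1]
wrist_force: [-3.0, -3.3, -0.8]
opening: -0.0
grasp_force: 1.9
```

Run:
```python
from h import *
import cv2
tq();rows([84,81,78,75,72],z=62)
W=wcam();np.save("W3.npy",W);cv2.imwrite("pics/w3.png",camera("wrist"));cv2.imwrite("pics/s4.png",camera("side"))
# stud/wing projections in side view for candidate nut angles: report brightness along each candidate wing top line
m=camera_model("side");P=np.linalg.inv(m["pose"]);im=cv2.cvtColor(cv2.imread("pics/s4.png"),cv2.COLOR_BGR2GRAY)
s=[]
for f in range(0,360,15):
    v=[]
    for r in(14,18,22,26):
        q=POST+1e-3*r*(np.cos(np.radians(f))*X+np.sin(np.radians(f))*Y);c=P@[q[0],q[1],.064,1];k=m["K"]@c[:3];v.append(int(im[int(round(k[1]/k[2])),int(round(k[0]/k[2]))]))
    s.append((f,v))
print(s)
```

```text
t26.65 phi 83.4 Ft 3.56 Fr -2.63 Fz -0.75 torque 86.099 lag p [-9.4 22.1 61.7]
84 -0.0 0.2 -0.3 -0.6 255
81 0.6 1.3 -0.3 2.4 255
78 1.1 2.5 -0.3 5.4 255
75 1.5 3.6 -0.3 8.4 255
72 1.9 4.8 -0.3 11.4 255
[(0, [49, 42, 49, 50]), (15, [43, 45, 48, 48]), (30, [80, 48, 40, 48]), (45, [111, 49, 43, 51]), (60, [115, 93, 102, 101]), (75, [103, 86, 76, 111]), (90, [114, 121, 63, 114]), (105, [116, 87, 109, 103]), (120, [98, 91, 110, 59]), (135, [91, 65, 99, 75]), (150, [100, 56, 62, 59]), (165, [87, 55, 61, 60]), (180, [109, 97, 58, 58]), (195, [104, 114, 96, 88]), (210, [114, 117, 106, 103]), (225, [117, 95, 95, 111]), (240, [91, 86, 86, 88]), (255, [109, 113, 109, 102]), (270, [104, 85, 83, 92]), (285, [45, 42, 43, 49]), (300, [44, 49, 48, 45]), (315, [48, 45, 47, 47]), (330, [45, 45, 48, 46]), (345, [45, 44, 43, 45])]
```

The lever arm was assumed. The measured moment about z gives the true torque about the post, so I'll use it.

```bash
cat >> h.py <<'E'
def tq2():
    o=bot.get_obs();F=o["wrist_force"];f=np.array([F[:2]@X,F[:2]@Y]);p=jig();m=o["torque"][2]
    a=(p[0]*f[1]-p[1]*f[0])/1e3;n=np.linalg.norm(f)
    T=tool();t=np.array([T[:2,1]@X,T[:2,1]@Y]);phi=np.degrees(np.arctan2(t[0],-t[1]))%360
    print("t%.2f phi %.1f |F| %.2f pxF %.3f Mz %.3f sum %.3f lever %.1f mm"%(o["time"],phi,n,a,m,a+m,(a+m)/n*1e3),np.round(p,1),np.round(o["torque"],2))
E
python3 -c "
from h import *
tq2();rows([80,76,72,68,64,60],z=62)"
```

```text
t26.75 phi 83.5 |F| 2.68 pxF 0.064 Mz 0.067 sum 0.131 lever 48.9 mm [-9.  22.3 61.8] [-0.32  0.32  0.07]
80 0.6 1.3 -0.2 3.5 255
76 1.2 2.8 -0.2 7.5 255
72 1.8 4.4 -0.2 11.5 255
68 2.2 6.0 -0.2 15.5 255
64 2.5 7.6 -0.2 19.5 255
60 2.7 9.3 -0.2 23.5 255
```

>>> {"name": "send_rows", "arguments": {
  "targets": "0.6 1.3 0 3 255;1.1 2.5 0 6 255;1.5 3.8 0 9 255;1.8 5 0 12 255"
}}

```text
time: 27.25
ee_pos: [0.5389, -0.1, 0.0616]
tcp_rot: [-179.9, 0.0, 89.2]
wrist_force: [-4.3, -2.2, -1.0]
opening: 0.0003
grasp_force: 2.2
```

```bash
python3 -c "
from h import *
tq2();tq();print(bot.get_obs()['wrist_force']);rows([72,69,66,63,60],z=62)"
```

```text
t27.25 phi 71.5 |F| 4.86 pxF 0.117 Mz 0.015 sum 0.132 lever 27.1 mm [-4.3 23.6 61.6] [-0.58  0.9   0.02]
t27.25 phi 71.5 Ft 4.31 Fr -2.26 Fz -0.96 torque 99.710 lag p [-4.3 23.6 61.6]
[-4.33921147 -2.19563514 -0.95990922]
72 -0.1 -0.1 -0.4 -0.5 255
69 0.5 1.0 -0.4 2.5 255
66 1.0 2.2 -0.4 5.5 255
63 1.5 3.3 -0.4 8.5 255
60 1.9 4.5 -0.4 11.5 255
```

Lever 27 mm (wing tip) and torque 0.13 Nm are plausible. Continuing.

>>> {"name": "send_rows", "arguments": {
  "targets": "0.5 1 0 3 255;1 2.2 0 6 255;1.5 3.3 0 9 255;1.9 4.5 0 12 255"
}}

```text
time: 27.75
ee_pos: [0.5433, -0.0981, 0.0616]
tcp_rot: [-179.8, 0.0, 77.2]
wrist_force: [-5.8, -2.6, -1.3]
opening: 0.0001
grasp_force: 2.8
```

```bash
python3 -c "
from h import *
tq2();tq();rows([60,57,54,51,48],z=62)"
```

```text
t27.75 phi 59.5 |F| 6.38 pxF 0.153 Mz 0.031 sum 0.184 lever 28.8 mm [ 0.4 24.1 61.6] [-0.46  1.32  0.03]
t27.75 phi 59.5 Ft 5.13 Fr -3.79 Fz -1.32 torque 124.173 lag p [ 0.4 24.1 61.6]
60 -0.1 0.2 -0.4 -0.5 255
57 0.5 1.3 -0.4 2.5 255
54 1.0 2.5 -0.4 5.5 255
51 1.5 3.6 -0.4 8.5 255
48 1.9 4.8 -0.4 11.5 255
```

>>> {"name": "send_rows", "arguments": {
  "targets": "0.5 1.2 0 3 255;1 2.4 0 6 255;1.5 3.5 0 9 255;1.9 4.7 0 12 255"
}}

```text
time: 28.25
ee_pos: [0.5483, -0.0971, 0.0615]
tcp_rot: [-179.9, 0.1, 65.2]
wrist_force: [-6.0, -0.6, -0.7]
opening: 0.0001
grasp_force: 2.4
```

```bash
python3 -c "
from h import *
tq2();tq();rows([48,45,42,39,36],z=62)"
```

```text
t28.25 phi 47.5 |F| 6.00 pxF 0.145 Mz 0.015 sum 0.159 lever 26.6 mm [ 5.5 23.5 61.5] [-0.22  1.19  0.01]
t28.25 phi 47.5 Ft 5.16 Fr -3.06 Fz -0.72 torque 121.764 lag p [ 5.5 23.5 61.5]
48 -0.1 0.2 -0.5 -0.5 255
45 0.4 1.3 -0.5 2.5 255
42 1.0 2.4 -0.5 5.5 255
39 1.4 3.6 -0.5 8.5 255
36 1.8 4.8 -0.5 11.5 255
```

>>> {"name": "send_rows", "arguments": {
  "targets": "0.5 1.2 0 3 255;1 2.4 0 6 255;1.5 3.5 0 9 255;1.9 4.7 0 12 255"
}}

```text
time: 28.75
ee_pos: [0.5531, -0.0972, 0.0614]
tcp_rot: [-179.8, 0.1, 53.2]
wrist_force: [-6.6, -0.2, -0.9]
opening: 0.0
grasp_force: 2.6
```

```bash
python3 -c "
from h import *
tq2();tq();rows([36,33,30],z=62)"
```

```text
t28.75 phi 35.5 |F| 6.64 pxF 0.159 Mz -0.031 sum 0.128 lever 19.3 mm [10.  22.  61.4] [ 0.02  1.33 -0.03]
t28.75 phi 35.5 Ft 5.19 Fr -4.14 Fz -0.87 torque 127.574 lag p [10.  22.  61.4]
36 -0.1 0.4 -0.6 -0.5 255
33 0.5 1.5 -0.6 2.5 255
30 1.1 2.6 -0.6 5.5 255
```

The force is turning radial, so the finger's contact is off. I'll retreat to straight above the post and measure the nut angle from the wrist image with a fitted wing model.

```bash
python3 -c "
from h import *
p=jig();print(totool(-p[:2]),bot.get_obs()['q'])"
```

```text
(np.float64(-20.958442922790013), np.float64(12.048219854349282)) [-9.96575871e+00  6.85903407e+00 -6.68224415e+00  7.66458456e+01
  2.66492412e-03  1.16837199e+02]
```

>>> {"name": "send_rows", "arguments": {
  "targets": "0 -4 0 0 255;-1 -10 0 0 255;-1 -10 -30 0 255;-1 -10 -80 0 255;-1 -10 -120 0 255;-10 0 -150 0 255;-21 13 -165 0 255;-21 13 -170 0 255;-21 13 -170 0 255;-21 13 -170 0 255"
}}

```text
time: 30.0
ee_pos: [0.552, -0.1215, 0.2314]
tcp_rot: [-179.9, 0.0, 53.3]
wrist_force: [-0.4, 0.1, -0.7]
opening: -0.0001
grasp_force: 0.0
```

```bash
cat > ang.py <<'E'
from h import *
import cv2
from scipy.ndimage import map_coordinates
K=camera_model("wrist")["K"]
def samp(im,W,r,off,f,z):
    f=np.radians(f);a=np.array([np.cos(f),np.sin(f)]);n=np.array([-a[1],a[0]])
    q=r[...,None]*a+off[...,None]*n
    w=POST+1e-3*(q[...,:1]*X+q[...,1:]*Y);P=np.concatenate([w,np.full(w[...,:1].shape,z)],-1)
    c=(P-W[:3,3])@W[:3,:3];k=c@np.array(K).T
    return map_coordinates(im,[k[...,1]/k[...,2],k[...,0]/k[...,2]],order=1,mode="nearest")
R,O=np.meshgrid(np.arange(13,27),np.arange(-9,10),indexing="ij")
def score(im,W,z):
    im=cv2.cvtColor(im,cv2.COLOR_BGR2GRAY).astype(float);out=[]
    for f in range(0,360,4):
        s=samp(im,W,R.astype(float),O.astype(float),f,z).mean(0)
        e=(abs(s[2:]-s[:-2]));out.append(s[6:13].mean()-.5*(s[:4].mean()+s[-4:].mean()))
    return np.array(out)
def show(im,W,z):
    o=score(im,W,z);t=o[:45]+o[45:];print("pair best",[(int(4*i),round(t[i],1)) for i in np.argsort(-t)[:5]]);print("single",[(int(4*i),round(o[i],1)) for i in np.argsort(-o)[:8]])
E
python3 - <<'E'
from ang import *
im0=cv2.resize(cv2.imread("pics/w0.png"),(512,384));print("ref 174");show(im0,np.load("W0.npy"),.070)
W=wcam();im=camera("wrist");cv2.imwrite("pics/w5.png",im);np.save("W5.npy",W)
for z in(.066,.068):show(im,W,z)
E
```

```text
ref 174
pair best [(172, np.float64(39.4)), (176, np.float64(35.4)), (168, np.float64(33.5)), (0, np.float64(20.8)), (164, np.float64(17.5))]
single [(172, np.float64(26.3)), (176, np.float64(23.5)), (168, np.float64(22.3)), (232, np.float64(15.9)), (236, np.float64(15.8)), (240, np.float64(14.5)), (228, np.float64(14.4)), (180, np.float64(13.3))]
pair best [(112, np.float64(30.3)), (116, np.float64(29.2)), (120, np.float64(22.3)), (108, np.float64(21.6)), (48, np.float64(21.4))]
single [(40, np.float64(36.7)), (44, np.float64(36.6)), (112, np.float64(30.7)), (36, np.float64(28.7)), (116, np.float64(28.6)), (48, np.float64(28.1)), (108, np.float64(23.9)), (120, np.float64(21.7))]
pair best [(112, np.float64(30.2)), (116, np.float64(27.6)), (108, np.float64(22.9)), (120, np.float64(20.0)), (48, np.float64(19.8))]
single [(40, np.float64(36.9)), (44, np.float64(36.1)), (112, np.float64(31.5)), (36, np.float64(29.5)), (116, np.float64(27.5)), (48, np.float64(27.2)), (108, np.float64(27.1)), (120, np.float64(19.4))]
```

Run:
```python
from ang import *
im=cv2.cvtColor(cv2.imread("pics/w5.png"),cv2.COLOR_BGR2GRAY).astype(float);W=np.load("W5.npy")
r=np.arange(8,42,2.);o=np.arange(-14,15,2.)
for f in(40,220,112,292):
    print(f,"radial",samp(im,W,r,0*r,f,.067).astype(int))
    for rr in(15,20,25):print("   r",rr,samp(im,W,0*o+rr,o,f,.067).astype(int))
# where the finger tip projects
c=(np.array([[11e-3,y,0] for y in(-.0075,.0075)])-np.array(camera_model("wrist")["T_tool_cam"])[:3,3])@np.array(camera_model("wrist")["T_tool_cam"])[:3,:3];k=c@np.array(K).T;print(k[:,:2]/k[:,2:])
for f in(40,220,112,292):
    a=np.radians(f);w=POST+.02*(np.cos(a)*X+np.sin(a)*Y);cc=(np.r_[w,.067]-W[:3,3])@W[:3,:3];kk=np.array(K)@cc;print(f,kk[:2]/kk[2])
```

```text
40 radial [115 118 115 126 139 139 144 142 143 140 113 110 142 147 143 102  68]
   r 15 [145  98  54  82 101 102 117 135 123  98  89  77  67  67  65]
   r 20 [145 147 133  88  71  66 116 144 130 104  69  70  71  68  66]
   r 25 [135 147 145 147 146 136 121 144 130 104  75  63  68  70  71]
220 radial [100 101 132 140 144 145 142 136 129 171 214 219 217 218 219 180 112]
   r 15 [145 145 149 149 146 120 121 143 134 125 147 143 144 145 146]
   r 20 [147 148 145 146 146 122 120 142 128 128 152 171 156 188 210]
   r 25 [145 145 147 151 152 154 149 140 163 211 216 215 215 212 215]
112 radial [132  94 109 143 146 143 143 145 144 144 142 138 139 139 139 144 140]
   r 15 [ 67  70  68  64  66  63 111 144 143 144 144 142 146 145 146]
   r 20 [ 68  67  68  67  66 107 145 143 142 144 139 143 144 144 143]
   r 25 [ 68  67  64  63 109 146 143 141 139 139 143 146 143 141 144]
292 radial [118 146 148 149 144 146 148 148 149 147 148 148 148 166 188 169  92]
   r 15 [143 143 145 146 147 146 149 146 146 148 147 149 146 146 145]
   r 20 [208 178 149 145 145 147 148 148 149 147 147 147 144 142 149]
   r 25 [213 212 203 172 147 146 148 149 148 147 145 146 145 144 145]
[[240.84104148 222.67260155]
 [268.27162654 222.69389696]]
40 [252.41099017 161.12520991]
220 [255.16198782 195.75071692]
112 [236.47975878 174.61017394]
292 [271.00505459 182.81306886]
```

The wing profile (8 mm wide, ending at r≈27) fits at φ≈41° and 221°. The stronger edge at 112° is only the arm's edge. Torque was about 0.15 Nm at a 27 mm lever. I'll take the wing now at 221° with a well-aligned finger at z=62 for a clean reading.

```bash
python3 -c "
from h import *
rows([225],r=21,gap=9,z=62);print(bot.get_obs()['q'][5])"
```

```text
225 -18.2 22.0 169.4 170.6 255
114.32535891455164
```

>>> {"name": "send_rows", "arguments": {
  "targets": "0 0 -10 -10 255;0 0 -10 -20 255;0 0 -10 -30 255;0 0 -10 -40 255;0 0 -10 -50 255;0 0 -10 -60 255;0 0 -10 -70 255;0 0 -10 -80 255;0 0 -10 -90 255;0 0 -10 -100 255;0 0 -10 -110 255;0 0 -10 -120 255;0 0 -10 -130 255;0 0 -10 -140 255;0 0 -10 -150 255;0 0 -10 -160 255;0 0 -10 -170 255;0 0 -10 -180 255;0 0 -10 -189 255;0 0 -10 -189 255"
}}

```text
time: 32.55
ee_pos: [0.5521, -0.1217, 0.2417]
tcp_rot: [180.0, -0.0, -117.8]
wrist_force: [-0.4, -0.1, 0.4]
opening: -0.0
grasp_force: 0.0
```

```bash
python3 -c "
from h import *
tq2();rows([225],r=21,gap=9,z=62)"
```

```text
t32.55 phi 224.5 |F| 0.37 pxF -0.000 Mz -0.018 sum -0.018 lever -48.7 mm [  1.7  -1.1 241.7] [ 0.01 -0.01 -0.02]
225 21.2 -18.7 179.7 -0.5 255
```

>>> {"name": "send_rows", "arguments": {
  "targets": "21 -19 20 0 255;21 -19 70 0 255;21 -19 115 0 255;21 -19 145 0 255;21 -19 165 0 255;21 -19 177 0 255;21 -19 180 0 255;21 -19 180 0 255;21 -19 180 0 255"
}}

```text
time: 33.67
ee_pos: [0.5598, -0.1496, 0.0631]
tcp_rot: [-179.9, 0.0, -117.8]
wrist_force: [-0.7, 0.0, -0.0]
opening: -0.0001
grasp_force: 0.0
```

```bash
python3 -c "
from h import *
tq2();rows([225,222,219,216,213,210,207,204,201,198],z=62)"
```

```text
t33.67 phi 224.5 |F| 0.70 pxF -0.020 Mz 0.004 sum -0.016 lever -22.4 mm [  0.5 -30.   63.1] [0.03 0.02 0.  ]
225 0.2 10.1 1.1 -0.5 255
222 0.8 11.2 1.1 2.5 255
219 1.3 12.3 1.1 5.5 255
216 1.8 13.5 1.1 8.5 255
213 2.2 14.7 1.1 11.5 255
210 2.5 15.9 1.1 14.5 255
207 2.8 17.1 1.1 17.5 255
204 3.0 18.4 1.1 20.5 255
201 3.2 19.6 1.1 23.5 255
198 3.3 20.9 1.1 26.5 255
```

>>> {"name": "send_rows", "arguments": {
  "targets": "0 5 1 0 255;0.2 9 1 0 255;0.5 10.5 1 0 255;1 11.5 1 3 255;1.4 12.6 1 6 255;1.8 13.7 1 9 255;2.2 14.9 1 12 255"
}}

```text
time: 34.55
ee_pos: [0.5462, -0.1451, 0.0615]
tcp_rot: [-179.8, 0.0, -129.9]
wrist_force: [7.2, -3.5, -1.9]
opening: -0.0003
grasp_force: 3.9
```

```bash
python3 -c "
from h import *
tq2();tq();rows([213,210,207,204,201,198],z=62)"
```

```text
t34.55 phi 212.5 |F| 8.01 pxF 0.186 Mz 0.017 sum 0.203 lever 25.4 mm [-11.1 -21.5  61.5] [-0.75 -1.51  0.02]
t34.55 phi 212.5 Ft 7.77 Fr -1.93 Fz -1.94 torque 171.596 lag p [-11.1 -21.5  61.5]
213 -0.0 0.5 -0.5 -0.5 255
210 0.6 1.6 -0.5 2.5 255
207 1.1 2.8 -0.5 5.5 255
204 1.6 3.9 -0.5 8.5 255
201 2.0 5.1 -0.5 11.5 255
198 2.3 6.3 -0.5 14.5 255
```

Clean reading: about 0.2 Nm (Mz small, lever 25 mm), roughly 38 N load. One more short arc.

>>> {"name": "send_rows", "arguments": {
  "targets": "0.6 1.5 0 3 255;1.1 2.7 0 6 255;1.6 3.8 0 9 255;2 5 0 12 255"
}}

```text
time: 35.05
ee_pos: [0.541, -0.1437, 0.0615]
tcp_rot: [-179.8, 0.0, -141.9]
wrist_force: [5.3, -4.4, -4.0]
opening: 0.0001
grasp_force: 3.5
```

```bash
python3 -c "
from h import *
tq2();tq()"
```

```text
t35.05 phi 200.4 |F| 6.93 pxF 0.161 Mz 0.056 sum 0.216 lever 31.2 mm [-15.6 -18.7  61.5] [-0.91 -1.17  0.06]
t35.05 phi 200.4 Ft 6.77 Fr -1.48 Fz -3.95 torque 149.602 lag p [-15.6 -18.7  61.5]
```

>>> {"name": "send_rows", "arguments": {
  "targets": "0.3 1.3 0 3 255;0.7 2.5 0 6 255;1.2 3.7 0 9 255;1.6 4.9 0 12 255"
}}

```text
time: 35.55
ee_pos: [0.5359, -0.1406, 0.0612]
tcp_rot: [-179.9, -0.0, -153.9]
wrist_force: [0.8, -3.7, -2.1]
opening: 0.0002
grasp_force: 2.0
```

```bash
python3 -c "
from h import *
tq2();tq()"
```

```text
t35.55 phi 188.4 |F| 3.82 pxF 0.068 Mz -0.014 sum 0.054 lever 14.3 mm [-19.6 -14.2  61.2] [-0.75 -0.3  -0.01]
t35.55 phi 188.4 Ft 3.69 Fr 0.96 Fz -2.12 torque 75.578 lag p [-19.6 -14.2  61.2]
```

The force dropped, maybe stick-slip. A small further arc to re-read.

>>> {"name": "send_rows", "arguments": {
  "targets": "0.2 0.8 0 2 255;0.4 1.5 0 4 255;0.7 2.3 0 6 255"
}}

```text
time: 35.92
ee_pos: [0.534, -0.1391, 0.0612]
tcp_rot: [-179.9, -0.0, -159.9]
wrist_force: [0.7, -8.1, -1.8]
opening: -0.0001
grasp_force: 4.0
```

Run:
```python
from h import *
tq2();tq()
```

```text
t35.92 phi 182.4 |F| 8.13 pxF 0.143 Mz 0.123 sum 0.266 lever 32.8 mm [-20.9 -12.2  61.2] [-1.73 -0.16  0.12]
t35.92 phi 182.4 Ft 7.84 Fr 2.15 Fz -1.82 torque 159.318 lag p [-20.9 -12.2  61.2]
```

Torque is now about 0.22 to 0.27 Nm, in the window. I'll release, rise clear, and check the nut angle and arm/bracket from above.

>>> {"name": "send_rows", "arguments": {
  "targets": "0 -4 0 0 255;0 -10 0 0 255;0 -10 -30 0 255;0 -10 -80 0 255;0 -10 -130 0 255;0 0 -160 0 255;0 0 -170 0 255;0 0 -170 0 255;0 0 -170 0 255"
}}

```text
time: 37.05
ee_pos: [0.5338, -0.1383, 0.2294]
tcp_rot: [179.9, -0.1, -159.8]
wrist_force: [-0.5, -0.7, 0.2]
opening: 0.0002
grasp_force: 0.0
```

Run:
```python
from ang import *
W=wcam();im=camera("wrist");tq2();show(im,W,.066)
g=cv2.cvtColor(im,cv2.COLOR_BGR2GRAY).astype(float)
r=np.arange(8,36,2.);o=np.arange(-14,15,2.)
for f in(184,4):
    print(f,samp(g,W,r,0*r,f,.066).astype(int))
    for rr in(15,20,25):print("  ",rr,samp(g,W,0*o+rr,o,f,.066).astype(int))
# bracket base front edge: jig x of edge at several y (plane z=.017); arm bar edges at r=40 (plane z=.038)
xs=np.arange(-30,0,1.)
for y in(65,72,80,86):
    p=samp(g,W,xs,0*xs+y,0,.017);i=np.argmax(abs(np.diff(p)));print("y",y,"edge x",xs[i]+.5,np.diff(p)[i])
o=np.arange(-16,17,2.)
for rr in(35,42,45):print("arm",rr,samp(g,W,0*o+rr,o,90,.038).astype(int))
```

```text
t37.10 phi 182.6 |F| 0.86 pxF 0.007 Mz 0.031 sum 0.038 lever 44.3 mm [-20.9 -11.3 229.5] [0.01 0.06 0.03]
pair best [(8, np.float64(94.9)), (12, np.float64(87.0)), (4, np.float64(77.8)), (68, np.float64(57.8)), (72, np.float64(56.5))]
single [(8, np.float64(64.4)), (12, np.float64(63.7)), (68, np.float64(49.9)), (72, np.float64(49.1)), (4, np.float64(48.4)), (16, np.float64(46.2)), (64, np.float64(46.1)), (76, np.float64(41.6))]
184 [119 119 118 136 143 137 140 136 138 127 100 116 148 149]
   15 [ 64  64  68  91  98  99 120 139 136 104 106  87  55  91 145]
   20 [144 144 122  74  58  68 116 140 143 103  53  62  93 147 150]
   25 [150 151 149 149 150 128 109 134 139 123 142 150 152 150 151]
4 [135 101 114 133 134 132 130 128 118  93  50  51  42  53]
   15 [ 50  47  49  53  51  54  81 137 141 121  82  71  76  86  84]
   20 [ 46  46  48  46  44  43  70 130 142 127  81  48  46  53  48]
   25 [ 46  47  48  46  45  46  50 109 133 124  73  47  48  46  47]
y 65 edge x -9.5 9.83766586595732
y 72 edge x -9.5 7.934134865247444
y 80 edge x -10.5 -5.929803840157518
y 86 edge x -9.5 3.7218429552983707
arm 35 [151 153 153 136  84  70  69  70  67  67  69  69  66  64  77 137 139]
arm 42 [150 155 152 137  87  67  72  68  68  70  67  68  68  62  78 135 140]
arm 45 [148 152 154 140  87  70  82 110 120  95  79  72  69  61  84 134 140]
```

Everything agrees. The bracket front edge is at x≈-9.5 to -10 mm (seated is -10) and parallel, the arm lies along +y, and the nut is at 187° and free. Handing in.

```bash
python3 -c "
from workcell import ticket
print(ticket.job_done())"
```

```text
the job is handed in; nothing more can be done
None
```

I handed the job in at about 37 s; no verdict came back. The bracket is flat and square on the fence, the arm is at its stop, and the nut is released at about 0.22–0.27 Nm (roughly 43–55 N clamp load), estimated from noisy wrist readings.

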